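# Switch on the dust extraction at the guarded toggle

### The arm

A 6-joint arm with a two-finger parallel gripper is mounted at the origin on a cart in front of the work surface, level with it; the furniture and walls round the work are solid. World frame = base frame: x ahead of the robot, y to its left, z up, the work surface at z = 0. Lengths are in m, angles in rad, forces in N, time in s.
With the tool pointing down it reaches from about 0.25 to 0.725 m from the base axis. Payload 9.7 kg.
Tool frame: the origin (TCP) lies between the finger pads; the fingertips stand 22 mm ahead of it and the grasp point (between the pads) lies 3 mm ahead of it; z points along the fingers, y is the line along which they close (so a half turn about z gives the same grasp; the last joint's range is limited). The gripper opens to 85 mm and grips with 20 to 120 N. Pads are 22 mm wide; open, the fingers measure 114 mm over their backs; the gripper's body (76 mm by 85 mm) begins 54 mm behind the grasp point. The pads swing forward as they close: fully open they stand 13 mm farther back than shut.
Start: joints at [1.115, 0.087, 0.176, 1.66, 0, 1.571], TCP at [0.242, 0.494, 0.219] pointing down, gripper open.
Joint ranges: [-3.13, 3.13], [-0.85, 1.81], [-1.15, 1.24], [-2.2, 2.28], [-1.44, 1.52], [-3.14, 3.14]. Speed limits (rad/s): [2.22, 2.22, 2.57, 3.14, 3.14, 3.14].

### API

Orientations are given as a 3x3 rotation matrix whose columns are the frame's x, y, z axes.
In Python, from rig import robot, eoat, ik, eyes, workorder, monitor gives the robot as it stands. The module is installed in compiled form; this text tells all that it offers. Calls block until the motion is done:
- robot.movep(position, orientation): joint-space move of the TCP to a pose.
- robot.servo_line(position, rotation=None, vel=0.15, until_force=None): straight line of the TCP; rotation=None keeps the orientation; vel is the mean speed in m/s. With until_force (N) it stops when the force on the tool has changed by that much, and returns True; else False.
- robot.set_joints(angles): joint-space move.
- eoat.release() and eoat.close(squeeze=None): open the fingers fully, or close them until they stop; squeeze is the grip in N (None keeps the last).
- robot.dwell(seconds).
- ik(position, orientation): joint angles nearest the present ones, or None.
- eyes.get_image(name): name is "side" or "top"; returns the picture (480x640x3 uint8, red, green, blue); there is no depth.
- eyes.camera_info(name): a dict with "vfov" (degrees; the focal length in pixels is half the picture's height over the tangent of half this angle, whatever the lens; pixels are square), "cx", "cy" (the principal point, pixels), "rvec" (rotation vector, rad) and "tvec" (3), from world to camera coordinates, as OpenCV has them. Camera axes: x right, y down, z forward; pixel columns grow to the right and rows downward; lengths in m; the calibration is good to about 2 mm. A picture is of the moment at which its call begins. camera_info takes no time and is no camera call.
A pose or a line that the arm cannot do raises robot.Unreachable and nothing moves.
- workorder.hand_in(): hands the job in; it is judged then, once.
Readings, each from a call of its own:
- monitor.get_time_s(): time.
- monitor.get_joint_pos(): joint angles.
- monitor.get_joint_vel(): joint speeds.
- monitor.get_tau(): joint torques, N m.
- monitor.get_ee_pos(): TCP position.
- monitor.get_ee_rot(): TCP orientation.
- monitor.get_wrist_force(): force on the tool from outside, world axes, zero at the start.
- monitor.get_wrist_torque(): the same for the moment, N m.
- monitor.get_width(): finger opening in m.
- monitor.get_grasp_force(): force on a finger pad.
Only numpy, scipy, OpenCV 4.12 (cv2) and the standard library are available. Lean on these libraries where they do the work, as an engineer would, in place of code of your own. Each camera call takes 0.05 s, during which the arm holds its last target. There are 200 camera calls.

### The job

Switch on the dust extraction at the switch box with the round dial gauge: from the front, lift its hinged guard on the back of a finger, push the toggle underneath fully over towards the guard's hinge while the guard is up, then draw the finger out so that the guard drops fully shut. Only push, gently, and do not grip or pick up anything; leave the similar box with the louvred vent switched off and its guard shut, and do not shift the loose things lying about.

Things in the scene. Friction and masses are not known exactly. Their poses are not given: they have to be found in the camera images.
- gauge_box: Grey switch box fixed to the bench, 120 (x) x 150 (y) x 75 mm (z), level top, on four 14 mm feet; origin: centre of its underside; x from its front (robot's side) to its back, y left, z up. Told by the round dial gauge on top (52 mm across, 10 mm proud) at x +5, y +43 mm. Guard and toggle are centred at y -30 mm; toggle pivot at x -33, z 75; guard hinge at x 0, z 81 mm
- gauge_guard (a joint): Guard of that box, rad: 0 = shut, grows as the front lip swings up and back, stop at 1.65. Inverted aluminium trough 60 mm wide, 40 high, 3 mm walls, open below. Gravity and a light spring drop it shut from any angle within about 1 s once nothing holds it up; under 2 N at the lip lifts it. It can ride on the back of a slanting finger while the tip works beneath
- gauge_guard_lip (a point): Middle of the outer edge of the guard's front lip (moves with it). The lip, 52 mm wide, 3 mm thick, starts at the foot of the guard's closed front wall (box x -60, z 78 mm, over the box's front face) and rises gently forward to box x -77, z 84 mm; free air below it, so a finger slanting down and away from the robot gets under it from the front
- gauge_hinge (a point): Middle of the guard's hinge axis, which runs along the box's y; this point's axes are those of the box
- gauge_toggle (a joint): Toggle under that guard, rad: 0 = off, leaning 0.4 rad towards the box's front; 0.8 = fully on, leaning 0.4 rad towards the hinge. Black lever 36 mm long, 16 wide, 8 thick. Takes about 2 N at its middle, has no snap, stays where it is left, hard stop at 0.8
- gauge_toggle_tip (a point): Top end of that toggle lever
- vent_box: A box like the other, same size, axes, guard and toggle, but with a rectangular louvred vent plate (60x42 mm) in place of the round gauge; to be left alone
- vent_guard (a joint): Guard of the box with the vent, rad, as on the other box; to be left shut
- vent_toggle (a joint): Toggle under that guard, rad, as on the other box; to be left off
- stone_big: a loose grey stone, 34x50x22 mm, lying to the left of the box with the gauge; to be left alone; origin under its centre
- stone_small: a loose grey stone, 31x45x20 mm, lying to the left of the box with the vent; to be left alone; origin under its centre
- vertebra: a loose fossil vertebra, 70x75x38 mm, behind the box with the gauge; to be left alone; origin under its centre
- brush: a loose flat brush, 26x150x16 mm, behind the box with the vent; to be left alone; origin under its centre
- stone_dark: a loose brown stone, 24x36x16 mm, behind the box with the vent; to be left alone; origin under its centre

How it is judged:
On the way, in this order (a step that is already met when the one before it is completed fails the run):
1. the guard of the box with the gauge is up by more than 0.35 rad, its toggle still off (below 0.3 rad) (value of joint gauge_guard above 0.35 rad and value of joint gauge_toggle below 0.3 rad), for 0.1 s.
2. the toggle is pushed over (beyond 0.68 rad) while the guard is up (more than 0.25 rad) (value of joint gauge_toggle above 0.68 rad and value of joint gauge_guard above 0.25 rad), for 0.1 s.
At the end, for the whole second after the job is handed in: On the box with the gauge the toggle is on (above 0.68 of its 0.8 rad) and the guard is shut (below 0.06 rad) and at rest; on the box with the vent the guard is shut (below 0.06 rad) and the toggle off (below 0.2 rad); no loose thing is more than 20 mm from where it was (value of joint each of gauge_guard, vent_guard below 0.06 rad and value of joint gauge_toggle above 0.68 rad and velocity of joint gauge_guard below 0.1 rad/s and value of joint vent_toggle below 0.2 rad and distance of each of stone_big, stone_small, vertebra, brush, stone_dark from where it was at the start of the episode below 0.02 m); the robot touches nothing.
It fails at once if the guard or toggle of the box with the vent is moved (by more than 0.2 rad) (value of joint any of vent_guard, vent_toggle above 0.2 rad).
It fails at once if a loose thing is lifted or shifted by more than 20 mm (distance of any of stone_big, stone_small, vertebra, brush, stone_dark from where it was at the start of the episode above 0.02 m).
It fails at once if the fingers press or grip a part of the box with the gauge with more than 35 N (contact force between the fingers and gauge_box above 35 N).
It also fails if it takes over 42 s, if anything falls off the work surface, if the arm or the gripper's body presses on something with over 40 N, if the wrist force passes 120 N, or if a joint passes its speed limit or range.

## Working session

There is one attempt and no reset: what is moved stays moved. The work goes in short steps, each a Python script; the robot and the scene stay as the last script left them, time stands still between calls to the robot, and variables do not carry over. Pictures are saved under pics/ and viewed, at most 12 in all, crops included, and the job is handed in when it is done.

```bash
mkdir -p pics; python3 - <<'E'
from rig import robot,eyes,monitor
import cv2
for n in("top","side"):
    im=eyes.get_image(n); cv2.imwrite(f"pics/{n}0.png",im[:,:,::-1]); print(n,eyes.camera_info(n))
print(monitor.get_time_s(),monitor.get_width(),monitor.get_ee_rot())
E
```

```text
top {'vfov': 57.943616070528655, 'cx': 315.24333642954764, 'cy': 237.41280380339174, 'rvec': array([ 2.12458641, -2.15960702,  0.2117147 ]), 'tvec': array([-0.05473908,  0.66396446,  0.86328536])}
side {'vfov': 48.404520684959174, 'cx': 315.96358070496035, 'cy': 236.01771722458773, 'rvec': array([ 0.48820426, -2.69916421,  1.23721976]), 'tvec': array([0.61183962, 0.24579106, 1.21197373])}
0.1 0.08584477275727212 [[-8.97904716e-01  4.40189573e-01 -5.10931948e-04]
 [ 4.40189869e-01  8.97904064e-01 -1.08255418e-03]
 [-1.77611888e-05 -1.19693757e-03 -9.99999284e-01]]
```

View pics/top0.png

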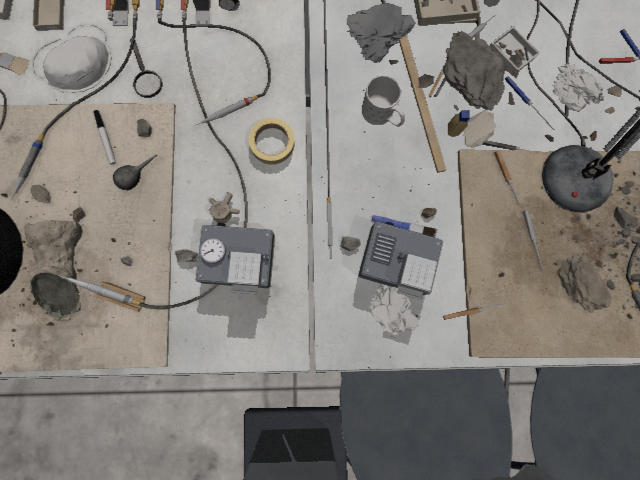

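View pics/side0.png

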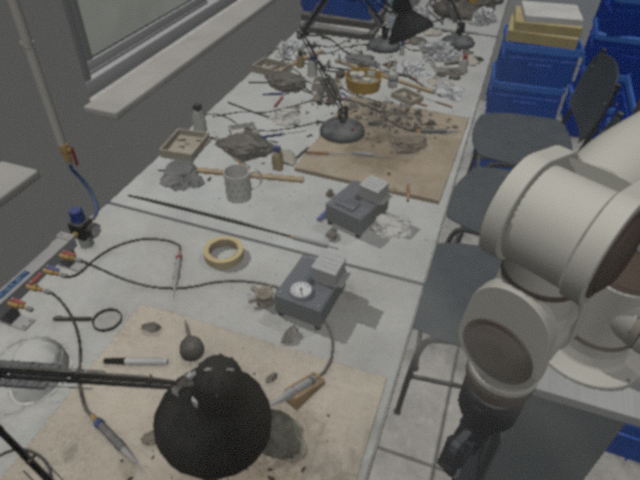

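The top view shows the gauge box at about (235,257), with its dial at (212,251) and its guard at (246,268). The vent box is at about (402,258). In the side view the gauge box is at (312,287) with its dial at (301,290). Next I'll zoom in on the box and project rays.

```bash
cat > h.py <<'E'
import numpy as np,cv2
from rig import eyes
def cam(n):
    c=eyes.camera_info(n); f=240/np.tan(np.radians(c['vfov'])/2)
    return np.array([[f,0,c['cx']],[0,f,c['cy']],[0,0,1.]]),cv2.Rodrigues(c['rvec'])[0],np.array(c['tvec'])
def ray(n,uv,z):
    K,R,t=cam(n); C=-R.T@t; d=R.T@np.linalg.inv(K)@np.array([*uv,1.]); return C+d*(z-C[2])/d[2]
def proj(n,P):
    K,R,t=cam(n); p=(K@(R@np.atleast_2d(P).T+t[:,None])).T; return p[:,:2]/p[:,2:]
E
python3 - <<'E'
from h import *
for n in("top","side"):
    K,R,t=cam(n); print(n,K[0,0],-R.T@t, proj(n,[[0,0,0],[.242,.494,.219],[.5,0,0]]).round(0).tolist())
print(ray("top",(212,251),.099),ray("side",(301,290),.099))
t=cv2.imread("pics/top0.png")[210:310,170:300]; s=cv2.imread("pics/side0.png")[240:340,255:365]
o=np.hstack([cv2.resize(t,(390*1,300),interpolation=2),cv2.resize(s,(330,300),interpolation=2)])
t=cv2.resize(t,(780,600),interpolation=cv2.INTER_CUBIC);cv2.imwrite("pics/tz.png",t)
s=cv2.resize(s,(660,600),interpolation=cv2.INTER_CUBIC);cv2.imwrite("pics/sz.png",s)
E
```

```text
top 433.4743329821984 [ 0.50484857 -0.04185623  0.96565147] [[288.0, 571.0], [-36.0, 490.0], [286.0, 316.0]]
side 533.9678782956254 [0.32764846 0.92446744 0.97038535] [[586.0, 344.0], [466.0, 459.0], [373.0, 287.0]]
[0.63114689 0.14333491 0.099     ] [0.63008367 0.16014594 0.099     ]
```

View pics/tz.png

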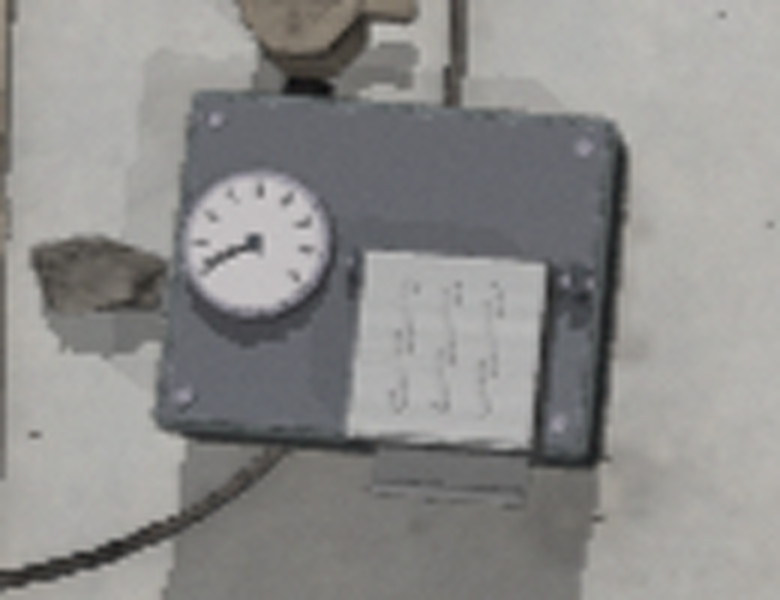

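View pics/sz.png

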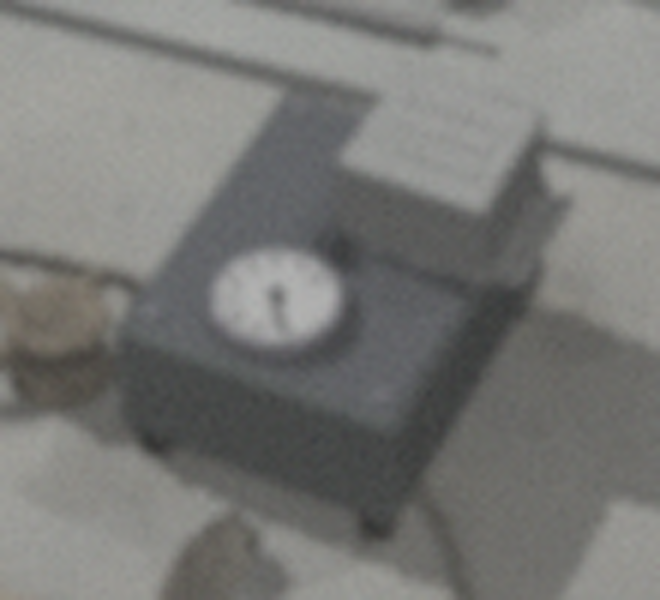

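The zoomed views show the box's top corners, the dial, and the lip, which is below the guard's front at about (450,490) in the top crop. The two cameras disagree, which suggests lens distortion or a wrong height, so I'll run a small point fit.

```bash
cat > fit.py <<'E'
from h import *
from scipy.optimize import least_squares
T=[((195,95),(.06,.075,.075)),((615,120),(.06,-.075,.075)),((592,462),(-.06,-.075,.075)),((158,430),(-.06,.075,.075)),((256,245),(.005,.043,.085)),
 ((347,435),(-.06,0,.118)),((535,447),(-.06,-.06,.118))]
S=[((395,430),(-.06,.075,.075)),((130,335),(.06,.075,.075)),((290,92),(.06,-.075,.075)),((277,300),(.005,.043,.085)),((480,212),(-.06,0,.118)),((540,122),(-.06,-.06,.118))]
def pd(n,P,k):
    K,R,t=cam(n); return cv2.projectPoints(P,cv2.Rodrigues(R)[0],t,K,np.array([k,0,0,0.]))[0][:,0]
def pts(p,L): 
    c,s=np.cos(p[3]),np.sin(p[3]);R=np.array([[c,-s,0],[s,c,0],[0,0,1]])
    return np.array([b for _,b in L])@R.T+p[:3]
uvT=np.array([(170+(a[0]+.5)/6-.5,210+(a[1]+.5)/6-.5) for a,_ in T]); uvS=np.array([(255+(a[0]+.5)/6-.5,240+(a[1]+.5)/6-.5) for a,_ in S])
def res(p): return np.r_[(pd("top",pts(p,T),p[4])-uvT).ravel(),(pd("side",pts(p,S),p[5])-uvS).ravel()]
if __name__=="__main__":
    for fz,fk in((0.,0),(.014,0),(None,0),(.014,1),(0.,1),(None,1)):
        m=np.array([1,1,fz is None,1,fk,fk],bool); x0=np.array([.63,.1,fz or 0,0,0,0])
        def g(q): x=x0.copy();x[m]=q;return x
        r=least_squares(lambda q:res(g(q)),x0[m],x_scale=.1); print(fz,fk,g(r.x).round(4),"rms",np.sqrt(np.mean(r.fun**2)).round(2))
    print(r.fun.reshape(-1,2).round(1).tolist())
E
python3 fit.py
```

```text
0.0 0 [ 0.626   0.103   0.     -0.0789  0.      0.    ] rms 1.0
0.014 0 [ 0.624   0.1046  0.014  -0.0746  0.      0.    ] rms 2.62
None 0 [ 0.6264  0.1027 -0.0026 -0.0797  0.      0.    ] rms 0.92
0.014 1 [ 0.6228  0.1089  0.014  -0.0723 -0.6207  1.4093] rms 1.85
0.0 1 [ 0.6254  0.1051  0.     -0.0762 -0.2398 -0.8111] rms 0.84
None 1 [ 0.626   0.1043 -0.0033 -0.0771 -0.1463 -1.289 ] rms 0.78
[[-0.5, -0.9], [0.1, -0.7], [-0.4, -0.5], [-0.1, 0.0], [0.7, 0.2], [0.5, 0.2], [-0.4, 0.2], [1.1, -0.6], [-1.7, -1.3], [-0.8, -0.0], [0.9, 0.4], [0.9, 1.7], [1.0, 0.4]]
```

The box origin sits at bench level: position (0.626, 0.1035, 0), yaw −0.078. I'll define poses in the box frame, check IK, then go to the stand-off.

```bash
cat >> h.py <<'E'
BOX=np.array([.626,.1035,0]);YAW=-.078;PITCH=np.radians(33);HALF=.011
Rb=cv2.Rodrigues(np.array([0,0,YAW]))[0]
def pose(x,z,sgn,y=-.03):
    """TCP pose that puts the upper/far corner of the closed fingertip at box (x,y,z)"""
    c,s=np.cos(PITCH),np.sin(PITCH)
    zt=np.array([c,0,-s]); up=np.array([s,0,c]); yt=np.array([0,sgn,0.])
    p=np.array([x,y,z])-HALF*up-.022*zt
    return BOX+Rb@p, Rb@np.column_stack([np.cross(yt,zt),yt,zt])
E
python3 - <<'E'
from h import *
from rig import robot,eoat,ik,monitor
for s in(1,-1):
    for xz in((-.2,.2),(-.12,.07),(-.066,.068),(-.062,.112),(-.022,.104)):
        q=ik(*pose(*xz,s)); print(s,xz,None if q is None else np.round(q,2))
E
```

```text
1 (-0.2, 0.2) None
1 (-0.12, 0.07) None
1 (-0.066, 0.068) None
1 (-0.062, 0.112) None
1 (-0.022, 0.104) [ 0.29 -0.73 -1.04  0.3  -0.3   0.2 ]
-1 (-0.2, 0.2) None
-1 (-0.12, 0.07) None
-1 (-0.066, 0.068) None
-1 (-0.062, 0.112) None
-1 (-0.022, 0.104) [ 0.29 -0.73 -1.04  0.3  -0.3  -2.94]
```

```bash
python3 - <<'E'
import h
from h import *
from rig import ik
for deg in range(36,66,4):
    h.PITCH=np.radians(deg)
    print(deg,[ik(*h.pose(*xz,1)) is not None for xz in((-.13,.16),(-.13,.064),(-.09,.064),(-.068,.064),(-.062,.112),(-.022,.104))], (lambda q:None if q is None else np.round(q,2))(ik(*h.pose(-.09,.064,1))))
E
```

```text
36 [False, False, False, True, False, True] None
40 [False, False, False, True, True, True] None
44 [False, False, True, True, True, True] [ 0.32 -0.8  -1.01  0.6  -0.28  0.29]
48 [False, False, True, True, True, True] [ 0.3  -0.73 -0.93  0.67 -0.25  0.29]
52 [True, True, True, True, True, True] [ 0.29 -0.66 -0.86  0.74 -0.22  0.29]
56 [True, True, True, True, True, True] [ 0.27 -0.59 -0.78  0.81 -0.19  0.29]
60 [True, True, True, True, True, True] [ 0.25 -0.52 -0.71  0.88 -0.16  0.29]
64 [True, True, True, True, True, True] [ 0.24 -0.45 -0.64  0.95 -0.14  0.28]
```

```bash
sed -i 's/radians(33)/radians(52)/' h.py; python3 - <<'E'
from h import *
from rig import robot,eoat,ik,monitor
eoat.close(20)
for xz in((-.12,.19),(-.12,.16)):
    if ik(*pose(*xz,1)) is not None: robot.movep(*pose(*xz,1)); break
print(xz,monitor.get_time_s(),monitor.get_width())
robot.servo_line(pose(-.11,.064,1)[0],vel=.1,until_force=6)
p,R=pose(-.11,.064,1); print(monitor.get_ee_pos()-p,abs(monitor.get_ee_rot()-R).max(),monitor.get_time_s())
c=[BOX+Rb@np.array(v) for v in((-.11,-.03,.064),(-.077,-.056,.084),(-.077,-.004,.084))]
for n,sl in(("top",(230,330,180,290)),("side",(235,335,300,410))):
    im=eyes.get_image(n); a,b,x,y=sl; print(n,(proj(n,c)-[x,a]).round(1).tolist())
    cv2.imwrite(f"pics/{n}1.png",cv2.resize(im[a:b,x:y,::-1],None,fx=5,fy=5,interpolation=2))
E
```

```text
(-0.12, 0.19) 2.5667 -3.063435726839796e-05
[0.00037589 0.00011278 0.00089459] 0.0008798204223146033 3.9833
top [[64.4, 79.7], [77.4, 63.8], [51.6, 62.3]]
side [[59.8, 55.5], [51.3, 37.9], [42.8, 52.5]]
```

View pics/top1.png

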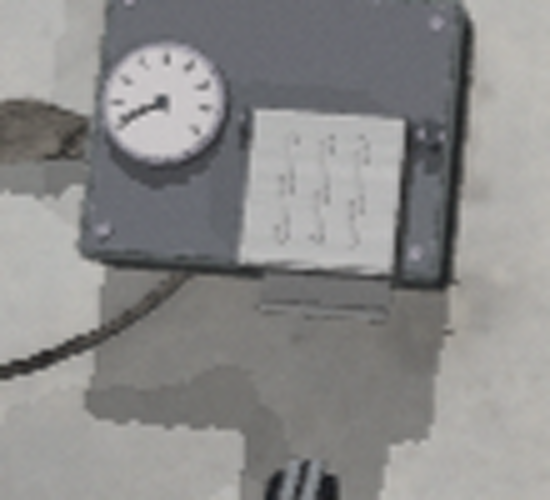

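View pics/side1.png

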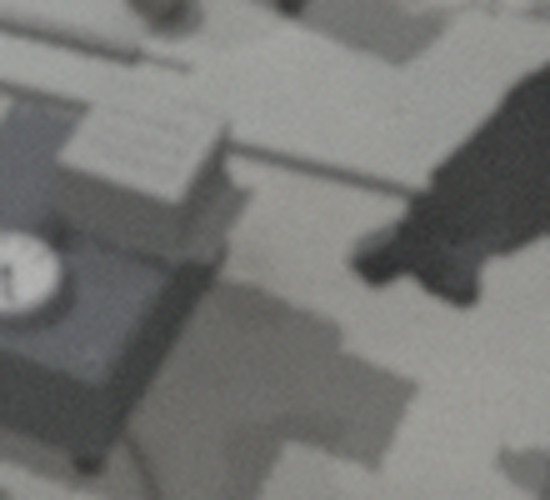

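The lip is where it was predicted, at top crop row about 312. The fingertip shows at top (305,460) and side (360,262), about 12 px short of the prediction, so I'll triangulate it.

```bash
python3 - <<'E'
from h import *
from rig import monitor
def tri(a,b):
    P=[(lambda c:c[0]@np.c_[c[1],c[2]])(cam(n)) for n in("top","side")]
    X=cv2.triangulatePoints(P[0],P[1],np.array(a,float),np.array(b,float)).ravel(); return X[:3]/X[3]
o=lambda u,x,y:(x+(u[0]+.5)/5-.5,y+(u[1]+.5)/5-.5)
R=monitor.get_ee_rot();p=monitor.get_ee_pos()
for a,b in(((305,460),(360,262)),((305,462),(375,282))):
    A=o(a,180,230);B=o(b,300,235);X=tri(A,B)
    print(X,"box",Rb.T@(X-BOX),"tool",R.T@(X-p),"err",proj("top",X)-A,proj("side",X)-B)
print(p,proj("side",[p,p+R[:,2]*.022,p-R[:,2]*.1])*5-np.array([1500,1175]), proj("top",[p+R[:,2]*.022])*5-np.array([900,1150]))
E
```

```text
[0.48842598 0.08556037 0.08891362] box [-0.13575786 -0.02860498  0.08891362] tool [-0.00532587  0.00127439 -0.01305139] err [[0.23025679 1.14971259]] [[-0.67008719 -0.08961543]]
[0.48326237 0.086173   0.078839  ] box [-0.14095351 -0.02839657  0.078839  ] tool [ 0.00497556  0.00147893 -0.00832117] err [[0.63030711 3.27743037]] [[-1.92328102 -0.26481766]]
[0.4921669  0.08399481 0.07535331] [[345.30469862 275.59524117]
 [314.95102522 292.14557542]
 [493.52560917 194.7778198 ]] [[321.98860912 419.19489929]]
```

```bash
python3 - <<'E'
from h import *
o=[]
for n,sl in(("top",(230,330,180,290)),("side",(235,335,300,410))):
    im=eyes.get_image(n)[:,:,::-1].astype(int); b=cv2.imread(f"pics/{n}0.png").astype(int); a,bb,x,y=sl
    d=np.abs(im-b).max(2)[a:bb,x:y]; o.append(cv2.resize(np.clip(d*4,0,255).astype(np.uint8),None,fx=3.6,fy=3.6,interpolation=0))
cv2.imwrite("pics/diff.png",np.hstack(o))
E
```

```text
(no output)
```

View pics/diff.png

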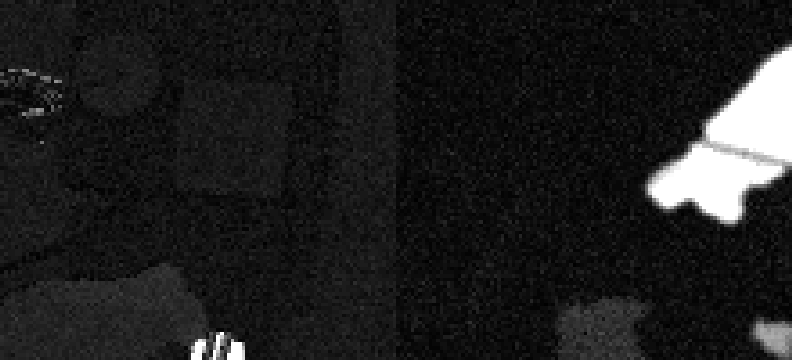

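The difference image confirms the tip is at about top (240,323) and side (369,286). That doesn't match the nominal 22 mm reach, so I'll settle it by touch: down onto the bench, then forward against the box's front face.

```bash
python3 - <<'E'
from h import *
from rig import robot,monitor,ik
def st(s):
    p=monitor.get_ee_pos(); print(s,"tip-corner(nominal) box",(Rb.T@(p-BOX)-Rb.T@(pose(0,0,1,0)[0]-BOX)).round(4),"F",np.round(monitor.get_wrist_force(),1),"t",monitor.get_time_s())
z=.0
while ik(*pose(-.11,z,1)) is None: z+=.005
print("zmin",z)
print(robot.servo_line(pose(-.11,z,1)[0],vel=.04,until_force=4)); st("down")
robot.servo_line(monitor.get_ee_pos()+[0,0,.025],vel=.08); st("up")
p,_=pose(-.04,0,1);q=monitor.get_ee_pos()
w=BOX+Rb@(Rb.T@(q-BOX)+[.075,0,0])
print(robot.servo_line(w,vel=.03,until_force=4)); st("fwd")
E
```

```text
zmin 0.0
False
down tip-corner(nominal) box [-0.1098 -0.0299  0.0003] F [ 0.  -0.3  0.1] t 5.9333
up tip-corner(nominal) box [-0.1097 -0.0299  0.0256] F [ 0.5 -0.1 -0.2] t 6.4
True
fwd tip-corner(nominal) box [-0.0367 -0.03    0.025 ] F [-0.1 -0.7  1. ] t 8.65
```

```bash
python3 - <<'E'
from h import *
from rig import monitor
print(monitor.get_wrist_force(),monitor.get_ee_pos())
o=[]
for n,sl in(("top",(230,330,190,270)),("side",(235,335,290,370))):
    a,b,x,y=sl; im=eyes.get_image(n); cv2.imwrite(f"pics/{n}2.png",im[:,:,::-1]); o.append(cv2.resize(im[a:b,x:y,::-1],None,fx=5,fy=5,interpolation=2))
cv2.imwrite("pics/c2.png",np.hstack(o))
E
```

```text
[-0.05008099 -0.6980715   1.01147976] [0.56488818 0.07823425 0.03555075]
```

View pics/c2.png

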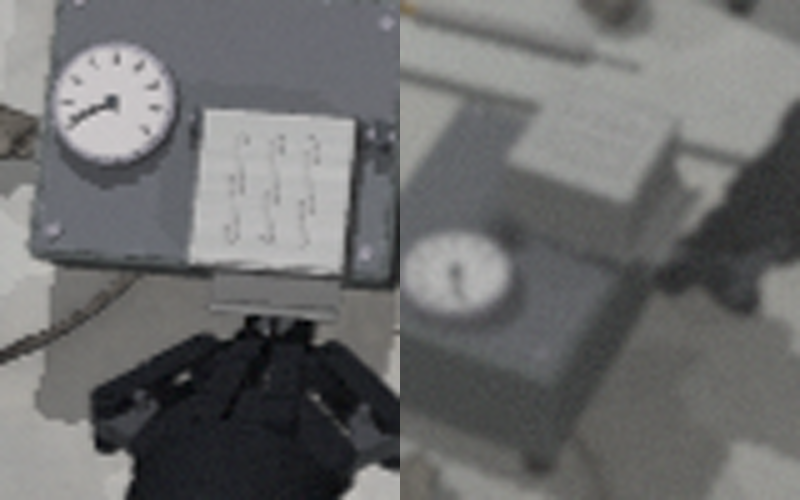

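The tip is now just under the lip at the box's front face (top crop (280,318), side crop (655,270)), and the guard is still shut. So the tip really sits about 23 mm behind and about 20 mm above nominal. Next: back off slightly, lift, and look.

```bash
cat >> h.py <<'E'
OFF=np.array([-.0233,0,.020])
def tip(x,z): # TCP for actual fingertip corner at box x,z
    return BOX+Rb@(Rb.T@(pose(x,z,1)[0]-BOX)-OFF)
def now():
    from rig import monitor
    p=Rb.T@(monitor.get_ee_pos()-BOX)-Rb.T@(pose(0,0,1,0)[0]-BOX)+OFF
    return p.round(4).tolist(),np.round(Rb.T@monitor.get_wrist_force(),1).tolist(),monitor.get_time_s()
E
python3 - <<'E'
from h import *
from rig import robot
print(now())
robot.servo_line(tip(-.063,.045),vel=.03)
for z in(.06,.075,.09,.1,.112):
    s=robot.servo_line(tip(-.063,z),vel=.04,until_force=10); print(z,s,now())
    if s: break
o=[]
for n,sl in(("top",(230,330,190,270)),("side",(235,335,290,370))):
    a,b,x,y=sl; im=eyes.get_image(n); o.append(cv2.resize(im[a:b,x:y,::-1],None,fx=5,fy=5,interpolation=2))
cv2.imwrite("pics/c3.png",np.hstack(o))
E
```

```text
([-0.0602, -0.03, 0.0447], [0.2, 0.1, -0.7], 8.75)
0.06 False ([-0.063, -0.03, 0.0601], [-1.0, -1.1, -0.9], 9.525)
0.075 False ([-0.0629, -0.0299, 0.0753], [0.4, -0.4, -1.2], 10.05)
0.09 False ([-0.0629, -0.0299, 0.0903], [-1.4, 0.1, -0.6], 10.575)
0.1 False ([-0.0628, -0.03, 0.1005], [-1.2, -0.4, -0.1], 10.975)
0.112 False ([-0.0628, -0.0299, 0.1125], [-1.4, -0.1, 0.4], 11.425)
```

View pics/c3.png

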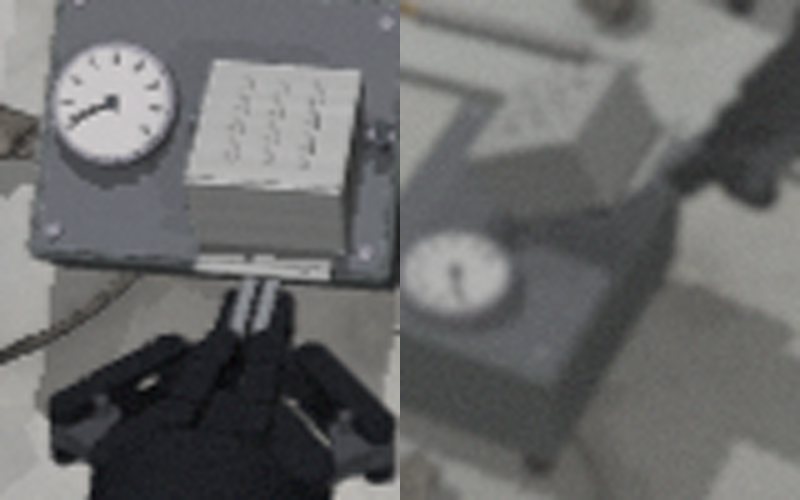

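The guard is clearly up by about 0.55 rad, with the lip riding on the fingers, and forces are low. Now I'll go in and push the toggle.

```bash
python3 - <<'E'
from h import *
from rig import robot
print(robot.servo_line(tip(-.052,.100),vel=.03,until_force=9),now())
for i in range(12):
    x=-.047+.004*i; s=robot.servo_line(tip(x,.099),vel=.025,until_force=8); print(round(x,3),s,now())
    if s: break
robot.dwell(.2); print(now())
o=[]
for n,sl in(("top",(200,300,190,270)),("side",(235,335,290,370))):
    a,b,x,y=sl; im=eyes.get_image(n); o.append(cv2.resize(im[a:b,x:y,::-1],None,fx=5,fy=5,interpolation=2))
cv2.imwrite("pics/c4.png",np.hstack(o))
E
```

```text
False ([-0.052, -0.0301, 0.0998], [0.3, -0.7, -0.6], 12.2167)
-0.047 False ([-0.0469, -0.03, 0.099], [-0.9, 0.7, -0.5], 12.5667)
-0.043 False ([-0.0429, -0.03, 0.0989], [0.2, 0.0, -0.8], 12.875)
-0.039 False ([-0.0389, -0.03, 0.099], [-0.2, -0.0, -0.5], 13.1833)
-0.035 False ([-0.0348, -0.03, 0.099], [-0.4, -0.3, -1.6], 13.4917)
-0.031 False ([-0.0309, -0.03, 0.0989], [-1.2, -0.8, -1.3], 13.8)
-0.027 False ([-0.0268, -0.03, 0.099], [-0.2, -0.5, -0.3], 14.1083)
-0.023 True ([-0.0242, -0.03, 0.0984], [-8.7, -0.7, 7.1], 14.325)
([-0.0243, -0.03, 0.0984], [-6.7, -0.1, 4.9], 14.525)
```

View pics/c4.png

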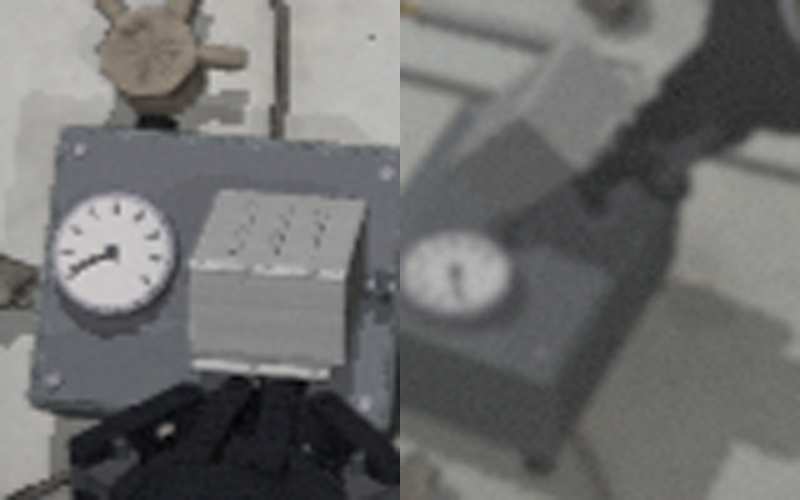

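The push stopped at x −24 mm with force (−8.7, +7.1) N in box x and z, which fits the toggle's hard stop, and the guard is well up. I'll press slightly more to confirm the stop, then withdraw.

```bash
python3 - <<'E'
from h import *
from rig import robot,monitor
print(robot.servo_line(tip(-.0215,.099),vel=.02,until_force=7),now()); robot.dwell(.15); print(now())
for x,z in((-.05,.108),(-.075,.118),(-.125,.15)):
    try: print(robot.servo_line(tip(x,z),vel=.08,until_force=12),now())
    except robot.Unreachable: print("unreach",x,z)
robot.dwell(1.2); print(now())
o=[]
for n,sl in(("top",(200,300,190,270)),("side",(235,335,290,370))):
    a,b,x,y=sl; im=eyes.get_image(n); o.append(cv2.resize(im[a:b,x:y,::-1],None,fx=5,fy=5,interpolation=2))
    b0=cv2.imread(f"pics/{n}0.png").astype(int); d=np.abs(im[:,:,::-1].astype(int)-b0).max(2)
    g=(d[255:285,228:264] if n=="top" else d[255:290,308:345]); print(n,"guard region diff mean/max",g.mean().round(1),g.max())
cv2.imwrite("pics/c5.png",np.hstack(o))
E
```

```text
True ([-0.024, -0.03, 0.0982], [-13.9, -0.4, 10.2], 14.8333)
([-0.0241, -0.03, 0.0983], [-11.9, -0.8, 9.3], 14.9833)
True ([-0.0287, -0.03, 0.099], [-0.9, 0.3, 0.2], 15.1917)
False ([-0.0748, -0.0299, 0.118], [0.1, 1.4, 0.1], 15.975)
False ([-0.1249, -0.03, 0.1498], [-0.6, -0.3, -0.7], 16.8667)
([-0.125, -0.03, 0.15], [-0.4, 0.1, 1.2], 18.0667)
top guard region diff mean/max 6.5 18
side guard region diff mean/max 3.1 11
```

View pics/c5.png

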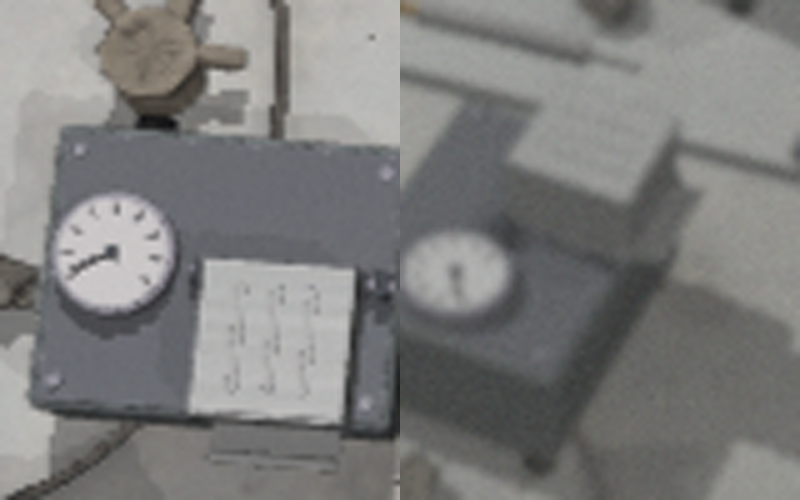

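The guard is fully shut again, the toggle was held against a firm stop, and the arm is clear, so I'm handing in.

```bash
python3 - <<'E'
from rig import workorder
print(workorder.hand_in())
E
```

```text
the job is handed in; nothing more can be done
None
```

The job is handed in, with no verdict returned: I pushed the gauge box's toggle to what the contact force showed as its hard stop with the guard up, the guard dropped fully shut, the arm is clear, and I sent the arm nowhere near the vent box or loose things, though I did not re-check those at the end.

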